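# Restock the lamp canister and find the lid that snaps on

### The job

Take the burnt-out lamp (black glass, copper cap) out of the black canister and put it in the yellow reject tray, then stand every fresh white lamp from the wooden rack upright in a well of the canister, right down to the bottom, pinching the lamps only gently. Then try the three look-alike red lids until you find the one that goes on, and press it down until it snaps fully home on the rim; leave the lids that do not fit standing upright on the slate, and leave the other things on the bench alone.

Things in the scene. Friction and masses are not known exactly. Their poses are not given: they have to be found in the camera images.
- can: black canister fixed to the bench, outside 164 (its x) by 74 (its y), 76 tall, walls 5. Origin: centre of its underside, z up. Four wells in a row along x in a grey block; on it, 16 below the rim, lies a loose orange coding plate with two posts 14 high beside the wells, in places that differ from start to start
- rim (a point): centre of the canister mouth (154 by 64), level with the rim, 76 above the slate; axes as the canister. Lids go on either way round, x along x. The right lid stops 11 above home on two spring catches and snaps home under 5 to 15 N; its origin is then 14 below this point. A wrong lid stops 12 above home on the coding posts however hard it is pressed
- well0 (a point): centre of the floor of canister well 0 (x = -54 mm in the canister frame): square blind hole 24 wide, 47 deep, floor 10 above the slate. A lamp standing in it reaches 49 above the rim
- well1 (a point): centre of the floor of canister well 1 (x = -18 mm in the canister frame): square blind hole 24 wide, 47 deep, floor 10 above the slate. A lamp standing in it reaches 49 above the rim
- well2 (a point): centre of the floor of canister well 2 (x = 18 mm in the canister frame): square blind hole 24 wide, 47 deep, floor 10 above the slate. A lamp standing in it reaches 49 above the rim
- well3 (a point): centre of the floor of canister well 3 (x = 54 mm in the canister frame): square blind hole 24 wide, 47 deep, floor 10 above the slate. A lamp standing in it reaches 49 above the rim
- rack: wooden stock rack, fixed, 170 (its x) by 64 by 60 tall, with four square wells 24 wide at x = -60, -20, 20, 60 mm (y = 0), floors 10 above the slate. Origin: centre of its underside
- tray: yellow open reject tray, fixed, 170 (its x) by 120 (its y) by 35 tall, walls 5, floor 5 thick. Origin: centre of its underside
- dead: burnt-out lamp: shape, size and origin as the fresh lamps, but with black glass and a copper cap; stands in a canister well at the start. Equally fragile
- lamp0: fresh stage lamp, may be absent: upright rod 115 long, 20 diameter (17 on the lowest 6 mm), aluminium cap below, white glass above, 70 g. Origin: centre of its foot, z towards the top. Starts upright in the wooden rack, top 125 above the slate. Fragile: a pinch of over 50 N cracks it
- lamp1: fresh stage lamp, may be absent: upright rod 115 long, 20 diameter (17 on the lowest 6 mm), aluminium cap below, white glass above, 70 g. Origin: centre of its foot, z towards the top. Starts upright in the wooden rack, top 125 above the slate. Fragile: a pinch of over 50 N cracks it
- lamp2: fresh stage lamp, may be absent: upright rod 115 long, 20 diameter (17 on the lowest 6 mm), aluminium cap below, white glass above, 70 g. Origin: centre of its foot, z towards the top. Starts upright in the wooden rack, top 125 above the slate. Fragile: a pinch of over 50 N cracks it
- lamp3: fresh stage lamp, may be absent: upright rod 115 long, 20 diameter (17 on the lowest 6 mm), aluminium cap below, white glass above, 70 g. Origin: centre of its foot, z towards the top. Starts upright in the wooden rack, top 125 above the slate. Fragile: a pinch of over 50 N cracks it
- lid_a: one of 3 like lids: red hood 164 (x) by 74 (y), 75 tall, 250 g; black bar handle on top, 70 long in x, 16 wide in y, 75 to 105 above the origin. Origin: centre of its underside, z up. Stands on its 14 deep skirt (60 wide in y, tapering to 56 at the foot; 151 long over the end beads), which goes into the canister. Hidden steel tabs decide the fit; which lid fits varies
- lid_b: one of 3 like lids: red hood 164 (x) by 74 (y), 75 tall, 250 g; black bar handle on top, 70 long in x, 16 wide in y, 75 to 105 above the origin. Origin: centre of its underside, z up. Stands on its 14 deep skirt (60 wide in y, tapering to 56 at the foot; 151 long over the end beads), which goes into the canister. Hidden steel tabs decide the fit; which lid fits varies
- lid_c: one of 3 like lids: red hood 164 (x) by 74 (y), 75 tall, 250 g; black bar handle on top, 70 long in x, 16 wide in y, 75 to 105 above the origin. Origin: centre of its underside, z up. Stands on its 14 deep skirt (60 wide in y, tapering to 56 at the foot; 151 long over the end beads), which goes into the canister. Hidden steel tabs decide the fit; which lid fits varies
- cup: copper lamp cup, 72 diameter, 75 tall, bystander; origin under its centre
- filter: green glass filter plate 100 by 100 by 6, lying flat, bystander; origin under its centre
- iris: grey plastic iris lever lying flat: disc 70 diameter with an arm 120 out from the centre along its x, bystander; origin under the disc
- gelframe: round brass gel frame lying flat, ring 160 diameter, 5 thick, bystander; origin under its centre
- tape: blue cylinder tin 90 diameter, 45 tall, bystander; origin under its centre
Not all that is in view belongs to the job. What is meant by the tray is not green, and is the smaller of those in its own colour.

How it is judged:
By the outcome, as a careful person would: the job done as asked, in the order asked, and still so for the second after the job is handed in, with the robot touching nothing.
Of code_a, code_b, code_c only 1 to 1 are there at a start; the rules pass over those that are not, and their reading is None.
Of lamp0, lamp1, lamp2, lamp3 only 3 to 4 are there at a start; the rules pass over those that are not, and their reading is None.
At some moment in a run one of lid_a, lid_b, lid_c may be knocked a few centimetres aside while the robot is not near it.
It also fails if it takes over 210 s, if anything falls off the work surface, if the arm or the gripper's body presses on something with over 40 N, if the wrist force passes 120 N, or if a joint passes its speed limit or range.

### The arm

A 6-joint arm with a two-finger parallel gripper is mounted at the origin on the work surface. World frame = base frame: x ahead of the robot, y to its left, z up, the work surface at z = 0. Lengths are in mm, angles in rad, forces in N, time in s.
With the tool pointing down it reaches from about 275 to 1000 mm from the base axis. Payload 8.4 kg.
Tool frame: the origin (TCP) lies on the mounting face of the last link; the fingertips stand 173 mm ahead of it and the grasp point (between the pads) lies 155 mm ahead of it; z points along the fingers, y is the line along which they close (so a half turn about z gives the same grasp; the last joint's range is limited). The gripper opens to 85 mm and grips with 20 to 120 N. Pads are 22 mm wide; open, the fingers measure 114 mm over their backs; the gripper's body (76 mm by 85 mm) begins 54 mm behind the grasp point. The pads swing forward as they close: fully open they stand 13 mm farther back than shut.
Start: joints at [-1.147, 0.353, 1.633, -0, 1.155, -0.002], TCP at [258.155, -569.197, 404.681] pointing down, gripper open.
Joint ranges: [-2.63, 2.63], [-0.92, 2.1], [0.06, 2.66], [-1.3, 4.44], [0, 2.69], [-3.02, 3.02]. Speed limits (rad/s): [2.22, 2.22, 2.79, 3.14, 3.14, 3.14].

### API

Orientations are given as [roll, pitch, yaw] about the fixed x, y, z axes, in that order (R = Rz(yaw) Ry(pitch) Rx(roll)).
In Python, from rig import r gives the robot as it stands.
- The arm moves only by the tool apply_moves, never from a script. Its argument "deltas" is a list of rows, each an object with "claw": the gripper command: -1 is fully open, 1 is shut, values between are in proportion; "delta_pos": the shift along the tool's x, y, z in cm, a list of three; "yaw": the turn about the tool's z in rad. In form: [{"claw": claw, "delta_pos": [tx, ty, tz], "yaw": yaw}, ...]. A call has 1 to 8 rows; each row shifts and turns the commanded pose from where the row before left it, along the tool's axes as they then stand; what a row does not reach is not made up. A row lasts 1/8 s, in which the tool goes at most 62.5 mm and 10.7 degrees, less where a joint would pass 70% of its speed; a pose out of reach is approached as far as the arm can. A call with a gripper value outside its range is refused whole. The fingers move at their own pace and stop on an object; "grip_force" is the grip in N (left out, the last holds). Time passes only in rows, so rows that do not move let the fingers close. It gives the time, the measured TCP pose, the force, the opening and the grip force at its end, in the units of the state.
- r.sense(): the state, without advancing time (a new reading comes with each control period).
- r.grab_frame(name): name is "side" or "top"; returns a dict with "img" (420x560x3 uint8, blue, green, red), "z_map" (420x560 float32, mm along the optical axis (not along the pixel's ray), 0 where there is no reading), "fx", "fy", "cx", "cy" (pixels), "dist" ([k1, k2, p1, p2, k3] as OpenCV has them; the pictures are not rectified), "eye" and "rotation" of the camera in the world. Camera axes: x right, y up, looking along -z (the intrinsics and any distortion apply to the point x, -y, -z); pixel columns grow to the right and rows downward; lengths in mm; the calibration is good to about 2 mm. A picture is of the moment at which its call begins.
- r.sign_off(): hands the job in; it is judged then, once.
The state is a dict: "clock": time; "qpos": joint angles; "qvel": joint speeds; "joint_efforts": joint torques, N m; "eef_pos": TCP position; "tcp_rot": TCP orientation; "contact_force": force on the tool from outside, world axes, zero at the start; "wrist_torque": the same for the moment, N m; "opening": opening from 0.0 (shut) to 1.0 (fully open); "grasp_force": force on a finger pad.
Only numpy, scipy, OpenCV 4.12 (cv2) and the standard library are available. Lean on these libraries where they do the work, as an engineer would, in place of code of your own. Each camera call takes 0.05 s, during which the arm holds its last target. There are 200 camera calls.

## Working session

There is one attempt and no reset: what is moved stays moved. The work goes in short steps, Python scripts to look and compute and a tool call to move; the robot and the scene stay as the last step left them, time stands still between calls to the robot, and variables do not carry over. Pictures are saved under pics/ and viewed, at most 14 in all, crops included, and the job is handed in when it is done.

Besides the shell and the picture viewer there is one more tool, called after "Request:" in YAML: its name, and indented under it one key for each argument. apply_moves: Moves the arm, as the interface text tells. Its arguments: {"type":"object","properties":{"deltas":{"type":"array"},"grip_force":{"type":"number"}},"required":["deltas"]}

```bash
ls; mkdir -p pics; cat > h.py <<'E'
import numpy as np, cv2
from rig import r
def pts(f):
    K=np.array([[f['fx'],0,f['cx']],[0,f['fy'],f['cy']],[0,0,1.]])
    h,w=f['z_map'].shape
    u,v=np.meshgrid(np.arange(w,dtype=np.float32),np.arange(h,dtype=np.float32))
    n=cv2.undistortPoints(np.stack([u.ravel(),v.ravel()],1)[:,None],K,np.array(f['dist'],float))[:,0].reshape(h,w,2)
    z=f['z_map']
    c=np.stack([n[...,0]*z,-n[...,1]*z,-z],-1)
    R=np.array(f['rotation'])
    return c@R.T+np.array(f['eye']), z>0
E
python3 - <<'E'
from h import *
for n in ('top','side'):
    f=r.grab_frame(n); cv2.imwrite(f'pics/{n}0.png',cv2.resize(f['img'],(784,588))); print(n,f['eye'],np.array(f['rotation']).round(3).tolist(),f['fx'],f['dist'])
    P,m=pts(f); np.savez(f'{n}0.npz',P=P,m=m,img=f['img'])
s=r.sense(); print(s)
E
```

```text
pics
top [ 104.23608689    8.83871477 1813.42089349] [0.209, 0.004, -1.601] 510.4522625892757 [-0.08674016  0.          0.          0.          0.        ]Traceback (most recent call last):
  File "<stdin>", line 4, in <module>
  File "h.py", line 11, in pts
    return c@R.T+np.array(f['eye']), z>0
           ~~~~~^~~~~~~~~~~~~~~~~~~
ValueError: operands could not be broadcast together with shapes (420,560) (3,)
```

```bash
sed -i "s/R=np.array(f\['rotation'\])/R=Rot.from_euler('xyz',f['rotation']).as_matrix()/; 1a from scipy.spatial.transform import Rotation as Rot" h.py
python3 - <<'E'
from h import *
for n in ('top','side'):
    f=r.grab_frame(n); cv2.imwrite(f'pics/{n}0.png',cv2.resize(f['img'],(784,588))); print(n,f['eye'],np.array(f['rotation']).round(3).tolist(),f['fx'],f['dist'])
    P,m=pts(f); np.savez(f'{n}0.npz',P=P,m=m,img=f['img'])
    for v in range(60,420,90): print([P[v,u].round().tolist() for u in range(60,560,120)])
s=r.sense(); print(s)
E
```

```text
top [ 104.23608689    8.83871477 1813.42089349] [0.209, 0.004, -1.601] 510.4522625892757 [-0.08674016  0.          0.          0.          0.        ]
[[1238.0, 965.0, -203.0], [1243.0, 439.0, -262.0], [1251.0, -102.0, -313.0], [1246.0, -659.0, -329.0], [1246.0, -1243.0, -338.0]]
[[751.0, 847.0, -18.0], [728.0, 378.0, -0.0], [717.0, -72.0, -13.0], [699.0, -521.0, 2.0], [691.0, -990.0, -6.0]]
[[391.0, 794.0, 53.0], [388.0, 374.0, -5.0], [374.0, -58.0, -1.0], [360.0, -491.0, 0.0], [391.0, -1122.0, -351.0]]
[[76.0, 803.0, -3.0], [69.0, 372.0, -2.0], [66.0, -37.0, 320.0], [72.0, -245.0, 844.0], [3.0, -1119.0, -440.0]]
side [ 373.55446381 -740.1791832   783.96076196] [0.819, 0.02, -0.186] 390.99703695215237 [-0.06352486  0.          0.          0.          0.        ]
[[258.0, -435.0, 675.0], [144.0, 1671.0, -159.0], [890.0, 1660.0, -231.0], [1252.0, 812.0, 80.0], [1248.0, 153.0, 353.0]]
[[48.0, -57.0, 369.0], [206.0, 389.0, 39.0], [588.0, 255.0, 73.0], [1248.0, 634.0, -282.0], [1249.0, 23.0, 138.0]]
[[265.0, -564.0, 616.0], [203.0, 15.0, -1.0], [523.0, -50.0, -2.0], [839.0, -116.0, -2.0], [1253.0, -122.0, -93.0]]
[[265.0, -611.0, 591.0], [205.0, -260.0, -3.0], [466.0, -321.0, 16.0], [725.0, -366.0, 1.0], [1251.0, -290.0, -335.0]]
{'clock': 0.15, 'qpos': array([-1.14736981e+00,  3.53518120e-01,  1.63392118e+00,  2.65614197e-05,
        1.15519933e+00, -2.36546893e-03]), 'qvel': array([ 0.00149697, -0.00300092, -0.0020479 , -0.00085659,  0.00146453,
       -0.00250145]), 'joint_efforts': array([-6.56959492e-04, -6.05637860e+01, -3.42338061e+01, -5.32577690e-05,
        6.22302265e-03,  2.09368676e-05]), 'eef_pos': array([ 258.10928841, -569.03904124,  404.13392177]), 'tcp_rot': array([-3.14054674e+00, -2.67633095e-05,  4.25781231e-01]), 'contact_force': array([-0.07590182, -0.22459576, -0.04140096]), 'wrist_torque': array([ 0.01866585, -0.03507043,  0.0241975 ]), 'grasp_force': 0.0, 'opening': 0.9985541178720854}
```

View pics/top0.png

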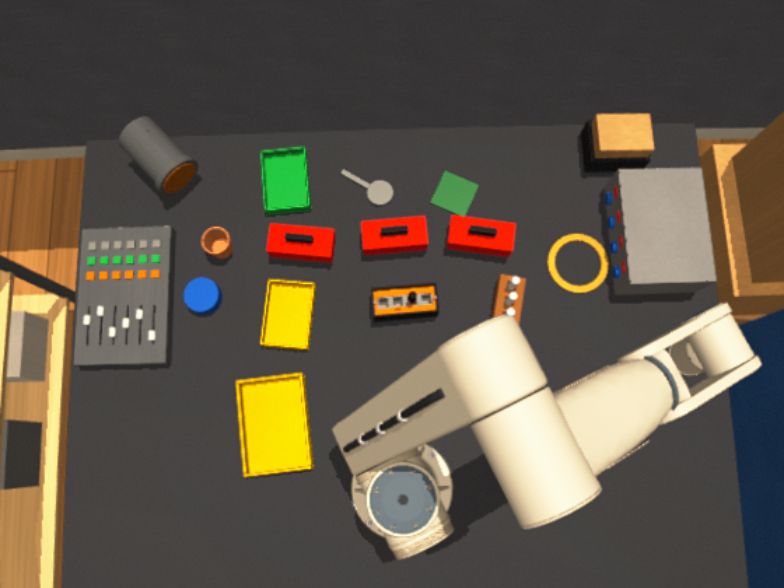

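View pics/side0.png

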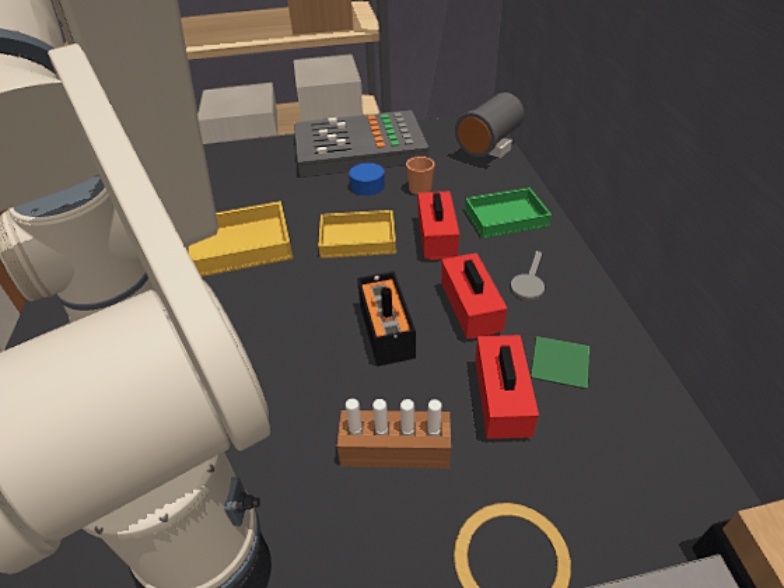

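```bash
cat > meas.py <<'E'
from h import *
def rect(p):
    (c,s,a)=cv2.minAreaRect(p[:,:2].astype(np.float32))
    if s[0]<s[1]: s=(s[1],s[0]); a+=90
    a=(a+90)%180-90
    return np.round(c,1).tolist(),np.round(s,1).tolist(),round(float(np.radians(a)),3)
def blobs(img,P,mask,minn):
    n,l,st,ce=cv2.connectedComponentsWithStats(mask.astype(np.uint8))
    for i in range(1,n):
        if st[i,4]>=minn:
            p=P[l==i]; yield ce[i].round(),len(p),p
def run(P,m,img):
    hsv=cv2.cvtColor(img,cv2.COLOR_BGR2HSV); H,S,V=[hsv[...,i] for i in range(3)]
    z=P[...,2]; w=m&(P[...,0]>200)&(P[...,0]<950)&(abs(P[...,1])<700)
    red=w&((H<5)|(H>175))&(S>180)&(V>100)
    for c,n,p in blobs(img,P,red&(z>67)&(z<83),60): print('lidtop',c,n,rect(p),np.median(p[:,2]).round(1))
    blk=w&(V<60)
    for c,n,p in blobs(img,P,blk&(z>92)&(z<118),15): print('handle/dead',c,n,rect(p),np.median(p[:,2]).round(1))
    for c,n,p in blobs(img,P,blk&(z>68)&(z<86),15): print('blk76',c,n,rect(p))
    for c,n,p in blobs(img,P,w&(H>20)&(H<33)&(S>150)&(z>27)&(z<45),20): print('yel',c,n,rect(p))
    for c,n,p in blobs(img,P,w&(H>5)&(H<19)&(S>100)&(z>50)&(z<70),20): print('brown/orange',c,n,rect(p),np.median(p[:,2]).round(1))
    for c,n,p in blobs(img,P,w&(S<60)&(V>110)&(z>100)&(z<135),5): print('lamp',c,n,rect(p),np.median(p[:,2]).round(1))
    for c,n,p in blobs(img,P,w&(V<90)&(z>116)&(z<135),5): print('dead',c,n,rect(p),np.median(p[:,2]).round(1))
if __name__=='__main__':
    for n in ('top','side'):
        d=np.load(n+'0.npz'); print(n); run(d['P'],d['m'],d['img'])
E
python3 meas.py; python3 -c "
from h import *
im=[cv2.resize(np.load('top0.npz')['img'][150:250,240:400],(800,500),interpolation=2)]
cv2.imwrite('pics/c1.png',im[0])"
```

```text
top
lidtop [281. 166.] 768 ([630.9, -0.1], [164.3, 79.6], -1.491) 74.2
lidtop [344. 167.] 753 ([622.9, -222.3], [163.5, 78.2], 1.401) 74.0
lidtop [214. 172.] 779 ([618.4, 240.0], [165.8, 76.9], 1.44) 74.5
handle/dead [281. 164.] 74 ([628.3, 0.3], [60.2, 14.9], -1.516) 103.2
handle/dead [344. 165.] 77 ([620.8, -219.1], [63.6, 14.5], 1.362) 103.5
handle/dead [214. 170.] 71 ([616.1, 238.4], [64.1, 13.1], 1.408) 102.9
blk76 [433. 108.] 250 ([867.2, -595.9], [164.1, 126.0], 1.568)
blk76 [290. 204.] 83 ([487.7, -20.7], [164.2, 29.4], 1.491)
yel [200. 203.] 62 ([514.5, 290.9], [105.5, 43.1], -1.193)
yel [222. 218.] 61 ([448.5, 218.6], [136.0, 19.1], -0.0)
yel [188. 233.] 59 ([412.8, 338.3], [108.2, 18.2], 0.035)
yel [210. 246.] 51 ([353.4, 268.4], [92.4, 27.5], -1.398)
brown/orange [130. 129.] 72 ([793.3, 550.8], [98.1, 13.4], -0.801) 60.1
brown/orange [151. 168.] 51 ([639.6, 468.5], [68.2, 35.3], -0.822) 61.0
brown/orange [160. 176.] 25 ([611.4, 435.1], [54.5, 15.8], -0.539) 63.0
brown/orange [ 92. 196.] 36 ([546.7, 684.2], [24.1, 22.7], 1.417) 54.7
brown/orange [101. 196.] 34 ([546.9, 651
[... 3156 characters left out ...]
.5], [20.1, 12.7], 0.15) 58.3
brown/orange [282. 310.] 1526 ([432.8, -280.9], [170.9, 67.9], -0.211) 59.1
lamp [251. 292.] 116 ([374.8, -270.3], [17.5, 16.9], -0.299) 121.3
lamp [271. 292.] 113 ([413.1, -277.4], [19.5, 18.1], -1.301) 122.0
lamp [291. 292.] 120 ([452.6, -286.3], [18.6, 17.4], 0.631) 121.3
lamp [310. 292.] 118 ([491.7, -293.5], [20.5, 16.6], 1.385) 121.6
lamp [487. 412.] 1265 ([693.1, -575.6], [165.2, 36.0], -0.227) 129.6
dead [336.  86.] 73 ([795.1, 559.3], [82.2, 21.1], -0.965) 122.9
dead [348.  89.] 19 ([824.9, 525.4], [30.1, 9.9], -0.759) 123.7
dead [275. 208.] 44 ([460.5, -43.1], [19.1, 15.9], -0.622) 123.7
dead [540. 392.] 208 ([822.1, -577.4], [92.4, 5.4], -1.561) 123.0
```

View pics/c1.png

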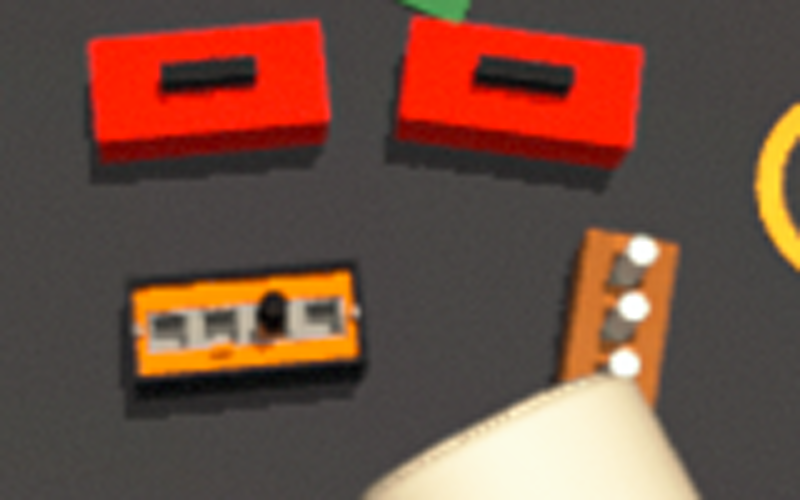

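```bash
cat > plan.py <<'E'
# plan.py x y z yaw : rows from the present pose, in tool axes (cm, rad)
import sys
from h import *
x,y,z,yaw=map(float,sys.argv[1:5]); claw=sys.argv[5] if len(sys.argv)>5 else '-1'
s=r.sense(); p=s['eef_pos']; w=s['tcp_rot'][2]
d=np.array([x,y,z])-p; dy=(yaw-w+np.pi)%(2*np.pi)-np.pi
n=max(1,int(np.ceil(max(np.linalg.norm(d)/58,abs(dy)/.18))))
for i in range(n):
    c,q=np.cos(w),np.sin(w); e=d/n/10
    print('{"claw":%s,"delta_pos":[%.2f,%.2f,%.2f],"yaw":%.3f}'%(claw,c*e[0]+q*e[1],q*e[0]-c*e[1],-e[2],-dy/n)); w+=dy/n
print(s['clock'],p.round(1),s['tcp_rot'].round(3))
E
python3 plan.py 459 -40 400 2.2
```

```text
{"claw":-1,"delta_pos":[4.01,-3.99,0.04],"yaw":-0.177}
{"claw":-1,"delta_pos":[4.66,-3.22,0.04],"yaw":-0.177}
{"claw":-1,"delta_pos":[5.15,-2.34,0.04],"yaw":-0.177}
{"claw":-1,"delta_pos":[5.48,-1.40,0.04],"yaw":-0.177}
{"claw":-1,"delta_pos":[5.64,-0.41,0.04],"yaw":-0.177}
{"claw":-1,"delta_pos":[5.63,0.59,0.04],"yaw":-0.177}
{"claw":-1,"delta_pos":[5.43,1.58,0.04],"yaw":-0.177}
{"claw":-1,"delta_pos":[5.07,2.51,0.04],"yaw":-0.177}
{"claw":-1,"delta_pos":[4.55,3.37,0.04],"yaw":-0.177}
{"claw":-1,"delta_pos":[3.88,4.12,0.04],"yaw":-0.177}
0.15 [ 258.1 -569.   404.1] [-3.141 -0.     0.426]
```

Request:
apply_moves:
  deltas:
    - {"claw": -1,"delta_pos": [4.0,-4.0,0],"yaw": -0.177}
    - {"claw": -1,"delta_pos": [4.7,-3.2,0],"yaw": -0.177}
    - {"claw": -1,"delta_pos": [5.1,-2.3,0],"yaw": -0.177}
    - {"claw": -1,"delta_pos": [5.5,-1.4,0],"yaw": -0.177}
    - {"claw": -1,"delta_pos": [5.6,-0.4,0],"yaw": -0.177}
    - {"claw": -1,"delta_pos": [5.6,0.6,0],"yaw": -0.177}
    - {"claw": -1,"delta_pos": [5.4,1.6,0],"yaw": -0.177}
    - {"claw": -1,"delta_pos": [5.1,2.5,0],"yaw": -0.177}
  grip_force: 25

```text
clock: 1.15
eef_pos: [420.1, -145.6, 404.8]
tcp_rot: [3.141, 0.0, 1.847]
contact_force: [0.5, -1.1, 0.4]
opening: 0.998
grasp_force: 0.0
```

Request:
apply_moves:
  deltas:
    - {"claw": -1,"delta_pos": [4.5,3.4,0],"yaw": -0.177}
    - {"claw": -1,"delta_pos": [3.9,4.1,0],"yaw": -0.177}
    - {"claw": -1,"delta_pos": [0,0,0],"yaw": 0}

```text
clock: 1.52
eef_pos: [461.4, -39.0, 404.6]
tcp_rot: [3.141, -0.0, 2.203]
contact_force: [-0.1, 0.4, 0.1]
opening: 0.999
grasp_force: 0.0
```

```bash
python3 - <<'E'
from h import *
f=r.grab_frame('side'); s=r.sense(); print(s['eef_pos'].round(1),s['tcp_rot'].round(3),s['contact_force'].round(1))
P,m=pts(f); np.savez('side1.npz',P=P,m=m,img=f['img'])
cv2.imwrite('pics/s1.png',cv2.resize(f['img'][100:350,150:480],(792,600),interpolation=2))
# lowest gripper points: z between 130 and 260 near TCP xy
e=s['eef_pos']; w=m&(np.hypot(P[...,0]-e[0],P[...,1]-e[1])<90)&(P[...,2]>225)&(P[...,2]<262)
n,l,st,ce=cv2.connectedComponentsWithStats(w.astype(np.uint8))
for i in range(1,n):
    if st[i,4]>10: print(ce[i].round(),st[i,4],P[l==i].min(0).round(1),P[l==i].max(0).round(1),P[l==i].mean(0).round(1))
E
```

```text
[460.8 -40.5 404.5] [-3.141 -0.     2.199] [ 0.1  0.1 -0.1]
[287. 156.] 52 [491.1 -24.4 244.2] [511.8  -6.4 262. ] [499.6 -15.6 253.9]
[258. 175.] 44 [414.3 -78.8 243.8] [433.5 -66.1 261.6] [424.7 -73.8 255.5]
```

View pics/s1.png

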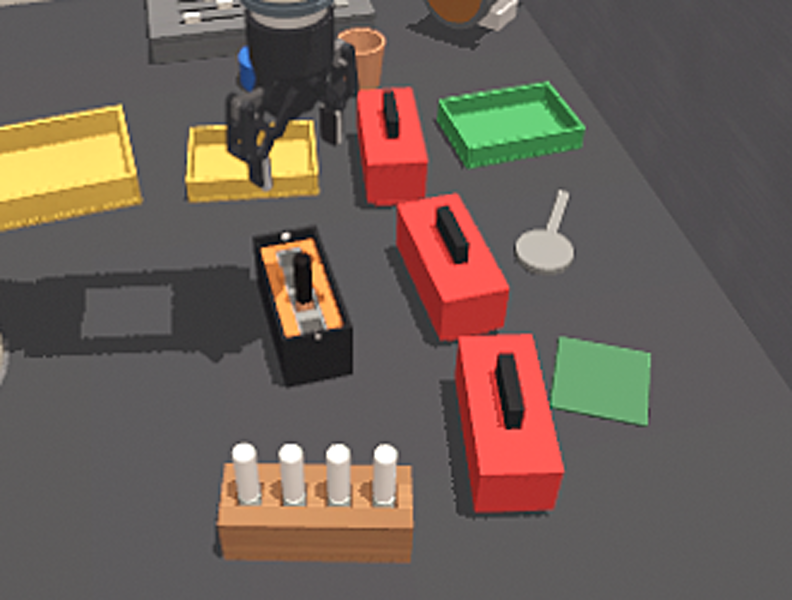

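Request:
apply_moves:
  deltas:
    - {"claw": -1,"delta_pos": [0,0,5],"yaw": 0}
    - {"claw": -1,"delta_pos": [0,0,5],"yaw": 0}
    - {"claw": -1,"delta_pos": [0,0,5],"yaw": 0}
    - {"claw": -1,"delta_pos": [0,0,0],"yaw": 0}
    - {"claw": 1,"delta_pos": [0,0,0],"yaw": 0}
    - {"claw": 1,"delta_pos": [0,0,0],"yaw": 0}
    - {"claw": 1,"delta_pos": [0,0,0],"yaw": 0}
    - {"claw": 1,"delta_pos": [0,0,0],"yaw": 0}
  grip_force: 25

```text
clock: 2.58
eef_pos: [461.0, -42.0, 255.8]
tcp_rot: [3.14, 0.002, 2.196]
contact_force: [0.2, 0.6, 7.3]
opening: 0.223
grasp_force: 25.4
```

Request:
apply_moves:
  deltas:
    - {"claw": 1,"delta_pos": [0,0,0],"yaw": 0}
    - {"claw": 1,"delta_pos": [0,0,0],"yaw": 0}
    - {"claw": 1,"delta_pos": [0,0,0],"yaw": 0}

```text
clock: 2.95
eef_pos: [461.1, -42.0, 255.8]
tcp_rot: [3.14, 0.001, 2.196]
contact_force: [-0.8, 0.3, 9.1]
opening: 0.223
grasp_force: 25.6
```

Request:
apply_moves:
  deltas:
    - {"claw": 1,"delta_pos": [0,0,-3],"yaw": 0}
    - {"claw": 1,"delta_pos": [0,0,-5.5],"yaw": 0}
    - {"claw": 1,"delta_pos": [0,0,-5.5],"yaw": 0}
    - {"claw": 1,"delta_pos": [4.5,2.8,0],"yaw": 0}
    - {"claw": 1,"delta_pos": [4.5,2.8,0],"yaw": 0}
    - {"claw": 1,"delta_pos": [4.5,2.8,0],"yaw": 0}
    - {"claw": 1,"delta_pos": [4.5,2.8,0],"yaw": 0}
    - {"claw": 1,"delta_pos": [4.5,2.8,0],"yaw": 0}

```text
clock: 3.95
eef_pos: [441.8, 224.1, 395.1]
tcp_rot: [3.141, 0.0, 2.196]
contact_force: [1.8, -0.5, 0.0]
opening: 0.224
grasp_force: 25.0
```

Request:
apply_moves:
  deltas:
    - {"claw": 1,"delta_pos": [4.5,2.8,0],"yaw": 0}
    - {"claw": 1,"delta_pos": [0,0,5],"yaw": 0}
    - {"claw": 1,"delta_pos": [0,0,5],"yaw": 0}
    - {"claw": 1,"delta_pos": [0,0,3.5],"yaw": 0}
    - {"claw": 1,"delta_pos": [0,0,0],"yaw": 0}
    - {"claw": 1,"delta_pos": [0,0,0],"yaw": 0}

```text
clock: 4.7
eef_pos: [439.3, 275.6, 261.0]
tcp_rot: [3.14, 0.0, 2.196]
contact_force: [0.0, -0.0, -0.5]
opening: 0.229
grasp_force: 24.9
```

```bash
python3 - <<'E'
from h import *
import meas
for n in ('side','top'):
    f=r.grab_frame(n); P,m=pts(f); np.savez(n+'2.npz',P=P,m=m,img=f['img'])
    cv2.imwrite(f'pics/{n}2.png',f['img']); print(n)
    hsv=cv2.cvtColor(f['img'],cv2.COLOR_BGR2HSV); V=hsv[...,2];S=hsv[...,1];H=hsv[...,0]; z=P[...,2]
    w=m&(P[...,0]>200)&(P[...,0]<950)&(abs(P[...,1])<450)
    for nm,k,mn in (('lid',((H<5)|(H>175))&(S>180)&(z>70)&(z<80),300),('handle',(V<60)&(z>97)&(z<110),40),('canrim',(V<60)&(z>68)&(z<82),20),('orange',(H>5)&(H<19)&(S>100)&(z>54)&(z<66),300),('lamp',(S<60)&(V>110)&(z>118)&(z<131),8),('silver',(S<60)&(V>110)&(z>66)&(z<80),2)):
        for c,cnt,p in meas.blobs(f['img'],P,w&k,mn): print(nm,c,cnt,meas.rect(p),np.median(p[:,2]).round(1))
s=r.sense(); print(s['eef_pos'],s['contact_force'],s['opening'])
E
```

```text
side
handle [312. 146.] 68 ([621.8, 235.0], [72.4, 14.1], 1.444) 102.8
handle [338. 195.] 110 ([633.7, -5.2], [65.8, 14.3], -1.519) 104.8
handle [362. 260.] 154 ([626.6, -227.4], [64.6, 14.6], 1.399) 104.4
canrim [286. 219.] 143 ([479.6, -23.6], [162.9, 35.1], -1.512) 74.7
canrim [265. 222.] 133 ([439.9, -25.4], [164.9, 32.6], -1.503) 74.4
orange [275. 218.] 490 ([462.2, -14.4], [144.7, 62.4], -1.51) 60.2
orange [282. 309.] 1430 ([432.8, -281.0], [170.7, 67.4], -0.213) 59.3
lamp [251. 289.] 70 ([374.4, -269.1], [17.9, 17.0], 0.784) 123.7
lamp [271. 289.] 75 ([413.4, -277.8], [18.6, 18.5], -0.453) 123.4
lamp [290. 289.] 74 ([452.1, -285.5], [18.6, 18.3], 0.344) 123.6
lamp [310. 290.] 73 ([491.4, -294.3], [19.6, 16.2], 1.351) 124.1
silver [268. 198.] 11 ([457.1, 52.8], [8.6, 4.6], -0.071) 72.6
silver [275. 238.] 2 ([449.9, -100.6], [1.6, 0.0], 1.361) 75.1
silver [282. 240.] 6 ([466.7, -104.9], [5.5, 2.3], 0.257) 72.7
silver [253. 305.] 32 ([375.0, -274.7], [18.8, 7.6], 0.172) 72.8
silver [272. 305.] 35 ([414.0, -283.2], [18.2, 7.8], 0.101) 73.9
silver [291. 305.] 36 ([451.4, -290.6], [
[... 533 characters left out ...]
1], -1.521) 75.0
orange [362. 221.] 474 ([428.6, -277.6], [172.5, 61.8], -0.219) 60.0
lamp [368. 200.] 20 ([486.3, -290.5], [16.2, 14.1], -0.111) 124.6
lamp [366. 211.] 24 ([447.1, -281.9], [17.3, 15.6], -1.145) 124.9
lamp [365. 223.] 19 ([408.4, -273.4], [15.7, 14.8], -0.907) 123.5
lamp [363. 234.] 20 ([369.2, -265.6], [14.5, 12.9], -1.523) 124.5
silver [365. 205.] 4 ([479.1, -288.3], [7.8, 1.2], 1.078) 71.5
silver [311. 212.] 2 ([459.0, -97.7], [2.2, 0.0], 0.121) 71.9
silver [363. 216.] 4 ([441.1, -277.0], [7.6, 1.7], 0.891) 75.6
silver [361. 226.] 4 ([403.5, -268.5], [12.2, 0.5], 0.604) 72.4
[439.53670165 275.63661851 261.49507986] [-0.24048742  0.12907344 -0.736948  ] 0.22690727538256086
```

View pics/side2.png

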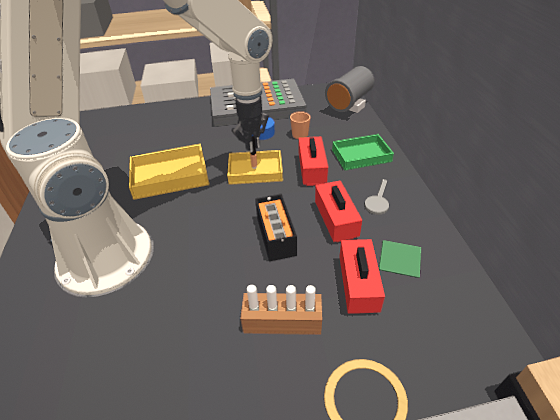

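Request:
apply_moves:
  deltas:
    - {"claw": 1,"delta_pos": [0,0,0.5],"yaw": 0}
    - {"claw": 1,"delta_pos": [0,0,0.4],"yaw": 0}
    - {"claw": 1,"delta_pos": [0,0,0.15],"yaw": 0}
    - {"claw": 1,"delta_pos": [0,0,0],"yaw": 0}

```text
clock: 5.3
eef_pos: [439.4, 275.6, 250.6]
tcp_rot: [3.14, 0.0, 2.196]
contact_force: [-2.5, -2.4, 16.8]
opening: 0.224
grasp_force: 26.6
```

Request:
apply_moves:
  deltas:
    - {"claw": -0.3,"delta_pos": [0,0,0],"yaw": 0}
    - {"claw": -1,"delta_pos": [0,0,0],"yaw": 0}
    - {"claw": -1,"delta_pos": [0,0,0],"yaw": 0}
    - {"claw": -1,"delta_pos": [0,0,0],"yaw": 0}
    - {"claw": -1,"delta_pos": [0,0,-4],"yaw": 0}
    - {"claw": -1,"delta_pos": [0,0,-5],"yaw": 0}
    - {"claw": -1,"delta_pos": [0,0,-5],"yaw": 0}
    - {"claw": -1,"delta_pos": [0,0,0],"yaw": 0}

```text
clock: 6.3
eef_pos: [439.8, 275.9, 393.0]
tcp_rot: [3.134, 0.0, 2.196]
contact_force: [0.2, -0.3, -0.2]
opening: 0.998
grasp_force: 0.0
```

```bash
python3 plan.py 371.8 -267.5 390 2.2; python3 - <<'E'
from h import *
f=r.grab_frame('side'); P,m=pts(f)
w=m&(abs(P[...,0]-439)<60)&(abs(P[...,1]-276)<60)&(P[...,2]>45)&(P[...,2]<200)
print(w.sum(),P[w].mean(0),P[w].max(0))
cv2.imwrite('pics/s3.png',cv2.resize(f['img'][120:260,180:380],(800,560)))
E
```

```text
{"claw":-1,"delta_pos":[-4.01,-3.73,0.03],"yaw":-0.000}
{"claw":-1,"delta_pos":[-4.01,-3.73,0.03],"yaw":-0.000}
{"claw":-1,"delta_pos":[-4.01,-3.73,0.03],"yaw":-0.000}
{"claw":-1,"delta_pos":[-4.00,-3.74,0.03],"yaw":-0.000}
{"claw":-1,"delta_pos":[-4.00,-3.74,0.03],"yaw":-0.000}
{"claw":-1,"delta_pos":[-4.00,-3.74,0.03],"yaw":-0.000}
{"claw":-1,"delta_pos":[-4.00,-3.74,0.03],"yaw":-0.000}
{"claw":-1,"delta_pos":[-4.00,-3.74,0.03],"yaw":-0.000}
{"claw":-1,"delta_pos":[-4.00,-3.74,0.03],"yaw":-0.000}
{"claw":-1,"delta_pos":[-3.99,-3.75,0.03],"yaw":-0.000}
6.3 [439.8 275.9 393. ] [3.134 0.    2.196]
140 [438.55124794 269.03396847  86.19159357] [448.90561218 282.68764817 120.11303048]
```

View pics/s3.png

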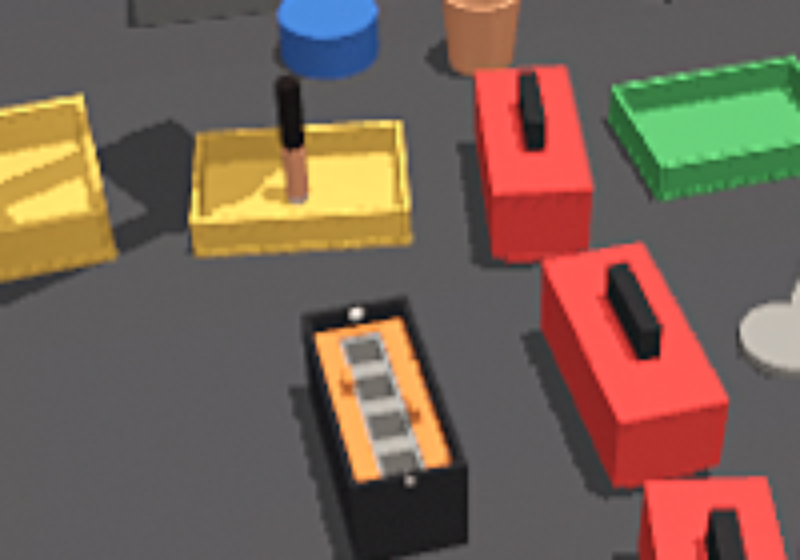

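Request:
apply_moves:
  deltas:
    - {"claw": -1,"delta_pos": [-4.0,-3.7,0],"yaw": 0}
    - {"claw": -1,"delta_pos": [-4.0,-3.7,0],"yaw": 0}
    - {"claw": -1,"delta_pos": [-4.0,-3.7,0],"yaw": 0}
    - {"claw": -1,"delta_pos": [-4.0,-3.7,0],"yaw": 0}
    - {"claw": -1,"delta_pos": [-4.0,-3.7,0],"yaw": 0}
    - {"claw": -1,"delta_pos": [-4.0,-3.7,0],"yaw": 0}
    - {"claw": -1,"delta_pos": [-4.0,-3.7,0],"yaw": 0}
    - {"claw": -1,"delta_pos": [-4.0,-3.7,0],"yaw": 0}

```text
clock: 7.35
eef_pos: [385.0, -159.0, 387.8]
tcp_rot: [-3.141, -0.002, 2.196]
contact_force: [0.7, 0.3, 0.4]
opening: 1.001
grasp_force: 0.0
```

Request:
apply_moves:
  deltas:
    - {"claw": -1,"delta_pos": [-4.0,-3.7,0],"yaw": 0}
    - {"claw": -1,"delta_pos": [-4.2,-4.0,0],"yaw": 0}
    - {"claw": -1,"delta_pos": [0,0,0],"yaw": 0}
    - {"claw": -1,"delta_pos": [0,0,0],"yaw": 0}

```text
clock: 7.85
eef_pos: [371.0, -268.6, 387.7]
tcp_rot: [-3.141, -0.003, 2.195]
contact_force: [-0.4, 1.1, 0.3]
opening: 1.002
grasp_force: 0.0
```

```bash
cat > can.py <<'E'
from h import *
import meas
for n in ('side','top'):
    f=r.grab_frame(n); P,m=pts(f); print(n)
    hsv=cv2.cvtColor(f['img'],cv2.COLOR_BGR2HSV); V=hsv[...,2];S=hsv[...,1];H=hsv[...,0]; z=P[...,2]
    w=m&(abs(P[...,0]-460)<60)&(abs(P[...,1]+22)<110)
    for nm,k,mn in (('canrim',(V<60)&(z>68)&(z<82),20),('orange',(H>5)&(H<19)&(S>100)&(z>54)&(z<66),100),('hole',(z<48)&(z>6)&(abs(P[...,0]-460)<20)&(abs(P[...,1]+22)<75),5)):
        for c,cnt,p in meas.blobs(f['img'],P,w&k,mn): print(nm,c,cnt,meas.rect(p),np.median(p[:,2]).round(1))
    # grey block incl holes: pixels on plane z=57..60 : slot rect
    w2=m&(abs(P[...,0]-439)<60)&(abs(P[...,1]-276)<60)&(z>105)&(z<125)
    print('dead',w2.sum(),P[w2].mean(0).round(1),meas.rect(P[w2]))
s=r.sense(); print(s['eef_pos'].round(1),s['tcp_rot'].round(3))
E
python3 can.py
```

```text
side
canrim [286. 217.] 153 ([480.3, -23.5], [163.1, 35.0], -1.521) 74.8
canrim [275. 241.] 31 ([447.5, -105.1], [28.3, 3.4], 0.106) 72.1
orange [283. 217.] 253 ([484.3, -13.6], [139.5, 18.2], -1.507) 60.2
hole [276. 227.] 37 ([463.1, -27.9], [21.3, 6.1], -0.096) 41.1
hole [279. 236.] 24 ([465.0, -64.1], [21.1, 3.6], 0.036) 42.8
dead 0 [nan nan nan] ([0.0, 0.0], [0.0, 0.0], 0.0)
top
canrim [290. 204.] 74 ([489.7, -20.9], [164.1, 26.7], 1.485) 75.8
orange [290. 209.] 182 ([468.8, -21.7], [155.7, 58.1], 1.497) 59.7
hole [304. 213.] 37 ([466.5, -75.6], [22.7, 14.1], 1.56) 14.4
hole [284. 215.] 43 ([461.3, -3.7], [22.2, 15.3], -1.544) 13.3
hole [294. 214.] 34 ([464.4, -39.8], [21.9, 14.8], -1.57) 16.6
hole [274. 216.] 37 ([458.8, 32.3], [22.3, 16.0], -1.57) 12.6
dead 32 [433.5 277.1 117.5] ([433.5, 277.1], [17.0, 16.3], -0.168)
[ 371.4 -267.9  388.3] [-3.141e+00 -2.000e-03  2.197e+00]can.py:11: RuntimeWarning: Mean of empty slice.
  print('dead',w2.sum(),P[w2].mean(0).round(1),meas.rect(P[w2]))
  ret = um.true_divide(
```

Request:
apply_moves:
  deltas:
    - {"claw": -1,"delta_pos": [-0.1,0.25,4.5],"yaw": 0}
    - {"claw": -1,"delta_pos": [0,0,4.5],"yaw": 0}
    - {"claw": -1,"delta_pos": [0,0,4.4],"yaw": 0}
    - {"claw": -1,"delta_pos": [0,0,0],"yaw": 0}
    - {"claw": 1,"delta_pos": [0,0,0],"yaw": 0}
    - {"claw": 1,"delta_pos": [0,0,0],"yaw": 0}
    - {"claw": 1,"delta_pos": [0,0,0],"yaw": 0}
    - {"claw": 1,"delta_pos": [0,0,0],"yaw": 0}
  grip_force: 25

```text
clock: 8.95
eef_pos: [374.4, -268.6, 256.2]
tcp_rot: [3.141, 0.002, 2.196]
contact_force: [-1.2, -0.4, 6.9]
opening: 0.224
grasp_force: 25.3
```

Request:
apply_moves:
  deltas:
    - {"claw": 1,"delta_pos": [0,0,0],"yaw": 0}
    - {"claw": 1,"delta_pos": [0,0,-3.4],"yaw": 0}
    - {"claw": 1,"delta_pos": [0,0,-5],"yaw": 0}
    - {"claw": 1,"delta_pos": [0,0,-5],"yaw": 0}
    - {"claw": 1,"delta_pos": [2.5,4.6,0],"yaw": 0}
    - {"claw": 1,"delta_pos": [2.5,4.6,0],"yaw": 0}
    - {"claw": 1,"delta_pos": [2.6,4.6,0],"yaw": 0}
    - {"claw": 1,"delta_pos": [2.6,4.7,0],"yaw": 0}

```text
clock: 9.95
eef_pos: [464.8, -75.9, 389.6]
tcp_rot: [3.141, 0.001, 2.195]
contact_force: [1.6, -0.3, -0.1]
opening: 0.223
grasp_force: 24.8
```

Request:
apply_moves:
  deltas:
    - {"claw": 1,"delta_pos": [0,0,4.5],"yaw": 0}
    - {"claw": 1,"delta_pos": [0,0,3.5],"yaw": 0}
    - {"claw": 1,"delta_pos": [0,0,0],"yaw": 0}
    - {"claw": 1,"delta_pos": [0,0,0],"yaw": 0}

```text
clock: 10.45
eef_pos: [465.0, -77.6, 310.3]
tcp_rot: [3.141, 0.001, 2.195]
contact_force: [0.6, -0.7, -0.0]
opening: 0.231
grasp_force: 24.8
```

Request:
apply_moves:
  deltas:
    - {"claw": 1,"delta_pos": [0.08,-0.03,0.5],"yaw": 0}
    - {"claw": 1,"delta_pos": [0,0,0.7],"yaw": 0}
    - {"claw": 1,"delta_pos": [0,0,0.8],"yaw": 0}
    - {"claw": 1,"delta_pos": [0,0,0],"yaw": 0}

```text
clock: 10.95
eef_pos: [463.5, -76.9, 288.5]
tcp_rot: [-3.141, -0.001, 2.196]
contact_force: [-0.5, 0.5, -1.4]
opening: 0.225
grasp_force: 24.8
```

Request:
apply_moves:
  deltas:
    - {"claw": 1,"delta_pos": [0,0,1.2],"yaw": 0}
    - {"claw": 1,"delta_pos": [0,0,1.2],"yaw": 0}
    - {"claw": 1,"delta_pos": [0,0,0.8],"yaw": 0}
    - {"claw": 1,"delta_pos": [0,0,0],"yaw": 0}

```text
clock: 11.45
eef_pos: [463.7, -76.9, 256.4]
tcp_rot: [-3.141, -0.001, 2.196]
contact_force: [-0.6, -0.3, -0.6]
opening: 0.223
grasp_force: 24.8
```

Request:
apply_moves:
  deltas:
    - {"claw": 1,"delta_pos": [0,0,0.15],"yaw": 0}
    - {"claw": -1,"delta_pos": [0,0,0],"yaw": 0}
    - {"claw": -1,"delta_pos": [0,0,0],"yaw": 0}
    - {"claw": -1,"delta_pos": [0,0,0],"yaw": 0}
    - {"claw": -1,"delta_pos": [0,0,0],"yaw": 0}
    - {"claw": -1,"delta_pos": [0,0,-3.5],"yaw": 0}
    - {"claw": -1,"delta_pos": [0,0,-5],"yaw": 0}
    - {"claw": -1,"delta_pos": [0,0,-5],"yaw": 0}

```text
clock: 12.45
eef_pos: [463.5, -76.9, 392.1]
tcp_rot: [-3.141, -0.0, 2.196]
contact_force: [0.5, -0.1, -0.6]
opening: 0.996
grasp_force: 0.0
```

Request:
apply_moves:
  deltas:
    - {"claw": -1,"delta_pos": [-3.3,-4.0,0],"yaw": 0}
    - {"claw": -1,"delta_pos": [-3.3,-4.0,0],"yaw": 0}
    - {"claw": -1,"delta_pos": [-3.3,-3.9,0],"yaw": 0}
    - {"claw": -1,"delta_pos": [-3.3,-3.9,0],"yaw": 0}
    - {"claw": -1,"delta_pos": [0,0,0],"yaw": 0}
    - {"claw": -1,"delta_pos": [0,0,0],"yaw": 0}
    - {"claw": -1,"delta_pos": [0,0,0],"yaw": 0}

```text
clock: 13.32
eef_pos: [413.1, -275.4, 390.6]
tcp_rot: [3.142, -0.0, 2.197]
contact_force: [0.2, -0.6, -0.7]
opening: 1.002
grasp_force: 0.0
```

```bash
cat > lamps.py <<'E'
from h import *
import meas
for n in ('side','top'):
    f=r.grab_frame(n); P,m=pts(f); print(n)
    hsv=cv2.cvtColor(f['img'],cv2.COLOR_BGR2HSV); z=P[...,2]
    w=m&(P[...,0]>200)&(P[...,0]<800)&(abs(P[...,1])<330)&(hsv[...,1]<60)&(hsv[...,2]>110)&(z>118)&(z<140)
    for c,cnt,p in meas.blobs(f['img'],P,w,6): print(c,cnt,meas.rect(p),p[:,2].max().round(1))
s=r.sense(); print(s['eef_pos'].round(1),s['tcp_rot'].round(3))
E
python3 lamps.py
```

```text
side
[270. 289.] 71 ([412.9, -277.3], [18.2, 17.4], 0.418) 128.4
[290. 289.] 75 ([451.9, -285.5], [19.2, 18.5], -1.249) 127.2
[310. 290.] 74 ([491.5, -294.1], [20.6, 16.2], 1.351) 127.2
top
[305. 210.] 23 ([456.5, -74.4], [17.6, 13.9], -0.032) 133.4
[ 413.2 -275.4  390.7] [ 3.142 -0.     2.197]
```

Request:
apply_moves:
  deltas:
    - {"claw": -1,"delta_pos": [0,0,4.5],"yaw": 0}
    - {"claw": -1,"delta_pos": [0,0,4.6],"yaw": 0}
    - {"claw": -1,"delta_pos": [0,0,4.5],"yaw": 0}
    - {"claw": -1,"delta_pos": [0,0,0],"yaw": 0}
    - {"claw": 1,"delta_pos": [0,0,0],"yaw": 0}
    - {"claw": 1,"delta_pos": [0,0,0],"yaw": 0}
    - {"claw": 1,"delta_pos": [0,0,0],"yaw": 0}
    - {"claw": 1,"delta_pos": [0,0,0],"yaw": 0}
  grip_force: 25

```text
clock: 14.42
eef_pos: [413.2, -276.7, 255.7]
tcp_rot: [3.141, 0.002, 2.196]
contact_force: [-0.3, 0.4, 6.7]
opening: 0.227
grasp_force: 25.3
```

Request:
apply_moves:
  deltas:
    - {"claw": 1,"delta_pos": [0,0,-3.5],"yaw": 0}
    - {"claw": 1,"delta_pos": [0,0,-5],"yaw": 0}
    - {"claw": 1,"delta_pos": [0,0,-5],"yaw": 0}
    - {"claw": 1,"delta_pos": [3.2,3.5,0],"yaw": 0}
    - {"claw": 1,"delta_pos": [3.2,3.5,0],"yaw": 0}
    - {"claw": 1,"delta_pos": [3.2,3.5,0],"yaw": 0}
    - {"claw": 1,"delta_pos": [3.3,3.6,0],"yaw": 0}
    - {"claw": 1,"delta_pos": [3.3,3.6,0],"yaw": 0}

```text
clock: 15.42
eef_pos: [461.6, -40.0, 390.1]
tcp_rot: [3.141, 0.0, 2.196]
contact_force: [0.9, -0.6, -0.5]
opening: 0.227
grasp_force: 24.8
```

Request:
apply_moves:
  deltas:
    - {"claw": 1,"delta_pos": [0,0,4.5],"yaw": 0}
    - {"claw": 1,"delta_pos": [0,0,3.5],"yaw": 0}
    - {"claw": 1,"delta_pos": [0,0,0],"yaw": 0}
    - {"claw": 1,"delta_pos": [0,0,0],"yaw": 0}

```text
clock: 15.92
eef_pos: [462.1, -41.7, 310.8]
tcp_rot: [3.141, 0.001, 2.195]
contact_force: [-0.0, -0.1, -0.8]
opening: 0.224
grasp_force: 24.8
```

Same offsets as the first lamp; insert likewise.

Request:
apply_moves:
  deltas:
    - {"claw": 1,"delta_pos": [0.08,-0.02,0.5],"yaw": 0}
    - {"claw": 1,"delta_pos": [0,0,0.7],"yaw": 0}
    - {"claw": 1,"delta_pos": [0,0,0.8],"yaw": 0}
    - {"claw": 1,"delta_pos": [0,0,0],"yaw": 0}

```text
clock: 16.42
eef_pos: [460.7, -41.0, 289.0]
tcp_rot: [-3.141, -0.001, 2.196]
contact_force: [-0.8, -0.1, 0.2]
opening: 0.225
grasp_force: 24.8
```

Request:
apply_moves:
  deltas:
    - {"claw": 1,"delta_pos": [0,0,1.2],"yaw": 0}
    - {"claw": 1,"delta_pos": [0,0,1.2],"yaw": 0}
    - {"claw": 1,"delta_pos": [0,0,0.95],"yaw": 0}
    - {"claw": 1,"delta_pos": [0,0,0],"yaw": 0}

```text
clock: 16.92
eef_pos: [460.9, -40.9, 255.3]
tcp_rot: [-3.141, -0.001, 2.196]
contact_force: [0.3, -0.6, -0.8]
opening: 0.226
grasp_force: 24.7
```

Request:
apply_moves:
  deltas:
    - {"claw": 1,"delta_pos": [0,0,0.05],"yaw": 0}
    - {"claw": -1,"delta_pos": [0,0,0],"yaw": 0}
    - {"claw": -1,"delta_pos": [0,0,0],"yaw": 0}
    - {"claw": -1,"delta_pos": [0,0,0],"yaw": 0}
    - {"claw": -1,"delta_pos": [0,0,0],"yaw": 0}
    - {"claw": -1,"delta_pos": [0,0,-3.5],"yaw": 0}
    - {"claw": -1,"delta_pos": [0,0,-5],"yaw": 0}
    - {"claw": -1,"delta_pos": [0,0,-5],"yaw": 0}

```text
clock: 17.92
eef_pos: [460.7, -40.9, 392.1]
tcp_rot: [-3.141, -0.0, 2.196]
contact_force: [1.6, -0.1, 0.2]
opening: 0.999
grasp_force: 0.0
```

Request:
apply_moves:
  deltas:
    - {"claw": -1,"delta_pos": [-3.8,-3.0,0],"yaw": 0}
    - {"claw": -1,"delta_pos": [-3.8,-3.0,0],"yaw": 0}
    - {"claw": -1,"delta_pos": [-3.8,-3.0,0],"yaw": 0}
    - {"claw": -1,"delta_pos": [-3.9,-3.0,0],"yaw": 0}
    - {"claw": -1,"delta_pos": [-3.9,-3.0,0],"yaw": 0}
    - {"claw": -1,"delta_pos": [0,0,0],"yaw": 0}
    - {"claw": -1,"delta_pos": [0,0,0],"yaw": 0}

```text
clock: 18.8
eef_pos: [451.4, -284.1, 390.4]
tcp_rot: [-3.142, -0.001, 2.195]
contact_force: [0.6, 0.4, 0.3]
opening: 0.997
grasp_force: 0.0
```

```bash
python3 lamps.py
```

```text
side
[290. 289.] 74 ([452.9, -285.9], [18.8, 18.2], 1.385) 126.6
[310. 290.] 71 ([491.6, -293.5], [19.3, 16.2], 1.344) 126.9
top
[294. 211.] 23 ([455.1, -38.7], [15.8, 15.0], 0.34) 131.2
[305. 210.] 21 ([456.5, -74.3], [16.5, 15.8], 0.728) 132.2
[ 451.7 -283.4  390.6] [ 3.142e+00 -1.000e-03  2.197e+00]
```

Request:
apply_moves:
  deltas:
    - {"claw": -1,"delta_pos": [-0.1,0,4.5],"yaw": 0}
    - {"claw": -1,"delta_pos": [0,0,4.6],"yaw": 0}
    - {"claw": -1,"delta_pos": [0,0,4.5],"yaw": 0}
    - {"claw": -1,"delta_pos": [0,0,0],"yaw": 0}
    - {"claw": 1,"delta_pos": [0,0,0],"yaw": 0}
    - {"claw": 1,"delta_pos": [0,0,0],"yaw": 0}
    - {"claw": 1,"delta_pos": [0,0,0],"yaw": 0}
    - {"claw": 1,"delta_pos": [0,0,0],"yaw": 0}
  grip_force: 25

```text
clock: 19.9
eef_pos: [452.6, -285.5, 255.7]
tcp_rot: [3.141, 0.002, 2.196]
contact_force: [-0.9, -0.6, 5.8]
opening: 0.228
grasp_force: 25.3
```

Request:
apply_moves:
  deltas:
    - {"claw": 1,"delta_pos": [0,0,-3.5],"yaw": 0}
    - {"claw": 1,"delta_pos": [0,0,-5],"yaw": 0}
    - {"claw": 1,"delta_pos": [0,0,-5],"yaw": 0}
    - {"claw": 1,"delta_pos": [4.5,3.4,0],"yaw": 0}
    - {"claw": 1,"delta_pos": [4.5,3.4,0],"yaw": 0}
    - {"claw": 1,"delta_pos": [4.5,3.4,0],"yaw": 0}
    - {"claw": 1,"delta_pos": [4.5,3.4,0],"yaw": 0}
    - {"claw": 1,"delta_pos": [4.3,3.4,0],"yaw": 0}

```text
clock: 20.9
eef_pos: [459.2, -3.2, 390.1]
tcp_rot: [3.141, 0.0, 2.195]
contact_force: [1.8, -0.7, -0.4]
opening: 0.224
grasp_force: 24.9
```

Request:
apply_moves:
  deltas:
    - {"claw": 1,"delta_pos": [0,0,4.5],"yaw": 0}
    - {"claw": 1,"delta_pos": [0,0,3.5],"yaw": 0}
    - {"claw": 1,"delta_pos": [0,0,0],"yaw": 0}
    - {"claw": 1,"delta_pos": [0,0,0],"yaw": 0}

```text
clock: 21.4
eef_pos: [460.2, -5.1, 310.8]
tcp_rot: [3.141, 0.001, 2.195]
contact_force: [-0.1, -0.7, -1.6]
opening: 0.228
grasp_force: 24.8
```

Request:
apply_moves:
  deltas:
    - {"claw": 1,"delta_pos": [0.03,-0.04,0.5],"yaw": 0}
    - {"claw": 1,"delta_pos": [0,0,0.7],"yaw": 0}
    - {"claw": 1,"delta_pos": [0,0,0.8],"yaw": 0}
    - {"claw": 1,"delta_pos": [0,0,0],"yaw": 0}

```text
clock: 21.9
eef_pos: [458.8, -4.9, 289.0]
tcp_rot: [-3.141, -0.001, 2.196]
contact_force: [-0.9, 0.3, -1.4]
opening: 0.226
grasp_force: 24.8
```

Request:
apply_moves:
  deltas:
    - {"claw": 1,"delta_pos": [0,0,1.2],"yaw": 0}
    - {"claw": 1,"delta_pos": [0,0,1.2],"yaw": 0}
    - {"claw": 1,"delta_pos": [0,0,0.95],"yaw": 0}
    - {"claw": 1,"delta_pos": [0,0,0],"yaw": 0}

```text
clock: 22.4
eef_pos: [459.1, -4.9, 255.3]
tcp_rot: [-3.141, -0.001, 2.196]
contact_force: [-0.2, 0.2, -0.8]
opening: 0.229
grasp_force: 24.8
```

Request:
apply_moves:
  deltas:
    - {"claw": 1,"delta_pos": [0,0,0.05],"yaw": 0}
    - {"claw": -1,"delta_pos": [0,0,0],"yaw": 0}
    - {"claw": -1,"delta_pos": [0,0,0],"yaw": 0}
    - {"claw": -1,"delta_pos": [0,0,0],"yaw": 0}
    - {"claw": -1,"delta_pos": [0,0,0],"yaw": 0}
    - {"claw": -1,"delta_pos": [0,0,-3.5],"yaw": 0}
    - {"claw": -1,"delta_pos": [0,0,-5],"yaw": 0}
    - {"claw": -1,"delta_pos": [0,0,-5],"yaw": 0}

```text
clock: 23.4
eef_pos: [458.9, -4.9, 392.1]
tcp_rot: [-3.141, -0.0, 2.196]
contact_force: [1.3, -0.8, -0.4]
opening: 1.001
grasp_force: 0.0
```

Request:
apply_moves:
  deltas:
    - {"claw": -1,"delta_pos": [-5.1,-2.8,0],"yaw": 0}
    - {"claw": -1,"delta_pos": [-5.1,-2.8,0],"yaw": 0}
    - {"claw": -1,"delta_pos": [-5.1,-2.8,0],"yaw": 0}
    - {"claw": -1,"delta_pos": [-5.0,-2.9,0],"yaw": 0}
    - {"claw": -1,"delta_pos": [-5.0,-2.9,0],"yaw": 0}
    - {"claw": -1,"delta_pos": [0,0,0],"yaw": 0}
    - {"claw": -1,"delta_pos": [0,0,0],"yaw": 0}
    - {"claw": -1,"delta_pos": [0,0,0],"yaw": 0}

```text
clock: 24.4
eef_pos: [491.9, -292.0, 390.6]
tcp_rot: [-3.142, -0.001, 2.197]
contact_force: [-0.9, 0.0, 0.5]
opening: 1.003
grasp_force: 0.0
```

```bash
python3 lamps.py
```

```text
side
[272. 198.] 45 ([459.3, -4.4], [19.4, 16.5], -0.784) 126.6
[275. 207.] 45 ([460.4, -40.7], [19.2, 17.0], -1.036) 127.1
[278. 217.] 48 ([462.7, -76.7], [18.2, 17.1], -0.595) 126.7
[310. 290.] 73 ([491.6, -293.7], [20.1, 16.2], 1.361) 127.2
top
[294. 211.] 22 ([455.3, -39.0], [17.0, 13.5], 1.52) 133.9
[305. 210.] 24 ([457.5, -73.7], [16.7, 15.7], 1.097) 131.5
[284. 212.] 21 ([453.2, -2.4], [16.1, 15.0], -1.145) 133.9
[ 492.1 -292.   390.8] [ 3.142 -0.     2.197]
```

Request:
apply_moves:
  deltas:
    - {"claw": -1,"delta_pos": [-0.05,-0.08,4.5],"yaw": 0}
    - {"claw": -1,"delta_pos": [0,0,4.6],"yaw": 0}
    - {"claw": -1,"delta_pos": [0,0,4.5],"yaw": 0}
    - {"claw": -1,"delta_pos": [0,0,0],"yaw": 0}
    - {"claw": 1,"delta_pos": [0,0,0],"yaw": 0}
    - {"claw": 1,"delta_pos": [0,0,0],"yaw": 0}
    - {"claw": 1,"delta_pos": [0,0,0],"yaw": 0}
    - {"claw": 1,"delta_pos": [0,0,0],"yaw": 0}
  grip_force: 25

```text
clock: 25.5
eef_pos: [492.0, -294.3, 255.8]
tcp_rot: [3.141, 0.002, 2.196]
contact_force: [-1.2, -0.3, 5.7]
opening: 0.227
grasp_force: 25.3
```

Request:
apply_moves:
  deltas:
    - {"claw": 1,"delta_pos": [0,0,-3.5],"yaw": 0}
    - {"claw": 1,"delta_pos": [0,0,-5],"yaw": 0}
    - {"claw": 1,"delta_pos": [0,0,-5],"yaw": 0}
    - {"claw": 1,"delta_pos": [4.7,2.7,0],"yaw": 0}
    - {"claw": 1,"delta_pos": [4.7,2.7,0],"yaw": 0}
    - {"claw": 1,"delta_pos": [4.7,2.7,0],"yaw": 0}
    - {"claw": 1,"delta_pos": [4.7,2.7,0],"yaw": 0}
    - {"claw": 1,"delta_pos": [4.7,2.7,0],"yaw": 0}

```text
clock: 26.5
eef_pos: [463.1, -22.9, 390.1]
tcp_rot: [3.141, 0.0, 2.195]
contact_force: [0.9, 0.4, -1.3]
opening: 0.224
grasp_force: 24.8
```

Request:
apply_moves:
  deltas:
    - {"claw": 1,"delta_pos": [4.8,2.7,0],"yaw": 0}
    - {"claw": 1,"delta_pos": [0,0,4.5],"yaw": 0}
    - {"claw": 1,"delta_pos": [0,0,3.5],"yaw": 0}
    - {"claw": 1,"delta_pos": [0,0,0],"yaw": 0}
    - {"claw": 1,"delta_pos": [0,0,0],"yaw": 0}
    - {"claw": 1,"delta_pos": [0,0,0],"yaw": 0}

```text
clock: 27.25
eef_pos: [458.2, 30.1, 311.2]
tcp_rot: [3.139, 0.001, 2.195]
contact_force: [0.0, 0.8, -0.4]
opening: 0.227
grasp_force: 24.8
```

Request:
apply_moves:
  deltas:
    - {"claw": 1,"delta_pos": [0.08,0,0.5],"yaw": 0}
    - {"claw": 1,"delta_pos": [0,0,0.7],"yaw": 0}
    - {"claw": 1,"delta_pos": [0,0,0.8],"yaw": 0}
    - {"claw": 1,"delta_pos": [0,0,0],"yaw": 0}

```text
clock: 27.75
eef_pos: [456.8, 30.9, 288.9]
tcp_rot: [-3.14, -0.001, 2.196]
contact_force: [0.9, -0.1, -0.5]
opening: 0.225
grasp_force: 24.7
```

Request:
apply_moves:
  deltas:
    - {"claw": 1,"delta_pos": [0,0,1.2],"yaw": 0}
    - {"claw": 1,"delta_pos": [0,0,1.2],"yaw": 0}
    - {"claw": 1,"delta_pos": [0,0,0.95],"yaw": 0}
    - {"claw": 1,"delta_pos": [0,0,0],"yaw": 0}

```text
clock: 28.25
eef_pos: [456.9, 30.9, 255.3]
tcp_rot: [-3.141, -0.001, 2.196]
contact_force: [0.2, -0.4, -1.5]
opening: 0.221
grasp_force: 24.7
```

Request:
apply_moves:
  deltas:
    - {"claw": 1,"delta_pos": [0,0,0.05],"yaw": 0}
    - {"claw": -1,"delta_pos": [0,0,0],"yaw": 0}
    - {"claw": -1,"delta_pos": [0,0,0],"yaw": 0}
    - {"claw": -1,"delta_pos": [0,0,0],"yaw": 0}
    - {"claw": -1,"delta_pos": [0,0,0],"yaw": 0}
    - {"claw": -1,"delta_pos": [0,0,-4.5],"yaw": 0}
    - {"claw": -1,"delta_pos": [0,0,-5],"yaw": 0.18}
    - {"claw": -1,"delta_pos": [0,0,-5],"yaw": 0.18}

```text
clock: 29.25
eef_pos: [456.7, 30.9, 402.2]
tcp_rot: [-3.141, -0.0, 1.83]
contact_force: [1.4, -0.2, -0.5]
opening: 0.999
grasp_force: 0.0
```

Request:
apply_moves:
  deltas:
    - {"claw": -1,"delta_pos": [0,0,0],"yaw": 0.18}
    - {"claw": -1,"delta_pos": [0,0,0],"yaw": 0.03}
    - {"claw": -1,"delta_pos": [-1.1,4.4,0],"yaw": 0}
    - {"claw": -1,"delta_pos": [-1.1,4.4,0],"yaw": 0}
    - {"claw": -1,"delta_pos": [-1.1,4.4,0],"yaw": 0}
    - {"claw": -1,"delta_pos": [-1.0,4.4,0],"yaw": 0}
    - {"claw": -1,"delta_pos": [0,0,0],"yaw": 0}
    - {"claw": -1,"delta_pos": [0,0,0],"yaw": 0}

```text
clock: 30.25
eef_pos: [634.3, -2.3, 399.3]
tcp_rot: [-3.139, -0.0, 1.628]
contact_force: [-1.0, 0.6, 0.2]
opening: 1.003
grasp_force: 0.0
```

```bash
cat > lids.py <<'E'
from h import *
import meas,sys
for n in ('side','top'):
    f=r.grab_frame(n); P,m=pts(f); print(n)
    if len(sys.argv)>1: cv2.imwrite(f'pics/{n}_{sys.argv[1]}.png',f['img'])
    hsv=cv2.cvtColor(f['img'],cv2.COLOR_BGR2HSV); V=hsv[...,2];S=hsv[...,1];H=hsv[...,0]; z=P[...,2]
    w=m&(P[...,0]>200)&(P[...,0]<950)&(abs(P[...,1])<450)
    for nm,k,mn in (('lid',((H<5)|(H>175))&(S>180)&(z>70)&(z<80),100),('handle',(V<60)&(z>97)&(z<110),40),('lamp',(S<60)&(V>110)&(z>118)&(z<131),8)):
        for c,cnt,p in meas.blobs(f['img'],P,w&k,mn): print(nm,c,cnt,meas.rect(p),np.median(p[:,2]).round(1))
s=r.sense(); print(s['clock'],s['eef_pos'].round(1),s['tcp_rot'].round(3),s['contact_force'].round(1),s['opening'])
E
python3 lids.py
```

```text
side
lid [326. 197.] 221 ([619.5, 10.2], [143.4, 45.0], -1.511) 75.1
handle [312. 145.] 65 ([621.7, 233.2], [67.2, 14.6], 1.437) 103.1
handle [338. 195.] 109 ([633.9, -5.5], [66.4, 13.5], -1.496) 104.6
handle [362. 260.] 149 ([626.7, -227.5], [66.1, 14.5], 1.405) 104.4
lamp [268. 189.] 39 ([456.9, 32.1], [18.6, 18.2], 0.768) 123.9
lamp [272. 198.] 44 ([458.9, -4.6], [20.7, 16.0], -1.037) 123.7
lamp [275. 207.] 47 ([459.6, -40.7], [19.4, 18.5], -0.935) 123.7
lamp [278. 217.] 49 ([462.6, -76.1], [19.3, 18.2], -0.345) 124.1
top
lid [344. 166.] 585 ([622.8, -222.6], [163.5, 77.7], 1.398) 74.6
lid [214. 172.] 617 ([618.4, 240.4], [165.8, 77.8], 1.448) 74.8
handle [344. 164.] 56 ([620.3, -220.3], [60.2, 15.7], 1.444) 102.5
handle [213. 170.] 63 ([616.3, 239.1], [64.2, 12.1], 1.401) 103.7
30.35 [634.   -2.2 400.2] [-3.14  -0.     1.627] [-0.3  0.2  0.6] 1.0027505007029336
```

Request:
apply_moves:
  deltas:
    - {"claw": -1,"delta_pos": [0,0,5],"yaw": 0}
    - {"claw": -1,"delta_pos": [0,0,5],"yaw": 0}
    - {"claw": -1,"delta_pos": [0,0,4.6],"yaw": 0}
    - {"claw": -1,"delta_pos": [0,0,0],"yaw": 0}
    - {"claw": 1,"delta_pos": [0,0,0],"yaw": 0}
    - {"claw": 1,"delta_pos": [0,0,0],"yaw": 0}
    - {"claw": 1,"delta_pos": [0,0,0],"yaw": 0}
    - {"claw": 1,"delta_pos": [0,0,0],"yaw": 0}
  grip_force: 60

```text
clock: 31.35
eef_pos: [635.1, -2.4, 255.7]
tcp_rot: [3.141, 0.0, 1.626]
contact_force: [-4.3, 0.2, 4.9]
opening: 0.175
grasp_force: 58.4
```

Request:
apply_moves:
  deltas:
    - {"claw": 1,"delta_pos": [0,0,0],"yaw": 0}
    - {"claw": 1,"delta_pos": [0,0,0],"yaw": 0}

```text
clock: 31.6
eef_pos: [635.2, -2.4, 255.7]
tcp_rot: [3.141, 0.0, 1.626]
contact_force: [-3.0, 1.0, 7.4]
opening: 0.173
grasp_force: 59.6
```

Request:
apply_moves:
  deltas:
    - {"claw": 1,"delta_pos": [0,0,-5],"yaw": 0}
    - {"claw": 1,"delta_pos": [0,0,-6],"yaw": 0}
    - {"claw": 1,"delta_pos": [0,0,-6],"yaw": 0}
    - {"claw": 1,"delta_pos": [-0.3,-4.4,0],"yaw": 0}
    - {"claw": 1,"delta_pos": [-0.3,-4.4,0],"yaw": 0}
    - {"claw": 1,"delta_pos": [-0.3,-4.4,0],"yaw": 0}
    - {"claw": 1,"delta_pos": [-0.2,-4.3,0],"yaw": 0}
    - {"claw": 1,"delta_pos": [0,0,0],"yaw": 0}

```text
clock: 32.6
eef_pos: [458.2, -23.1, 424.5]
tcp_rot: [-3.14, -0.0, 1.625]
contact_force: [1.3, -0.4, -2.3]
opening: 0.173
grasp_force: 59.7
```

Request:
apply_moves:
  deltas:
    - {"claw": 1,"delta_pos": [0,0,2],"yaw": 0}
    - {"claw": 1,"delta_pos": [0,0,3],"yaw": 0}
    - {"claw": 1,"delta_pos": [0,0,2.5],"yaw": 0}
    - {"claw": 1,"delta_pos": [0,0,0],"yaw": 0}
    - {"claw": 1,"delta_pos": [0,0,0],"yaw": 0}

```text
clock: 33.22
eef_pos: [461.8, -23.0, 350.5]
tcp_rot: [3.141, 0.0, 1.626]
contact_force: [-0.3, -0.2, -2.5]
opening: 0.177
grasp_force: 59.6
```

```bash
python3 - <<'E'
from h import *
import meas
o=[]
for n in ('side','top'):
    f=r.grab_frame(n); P,m=pts(f); o.append(f['img'])
    hsv=cv2.cvtColor(f['img'],cv2.COLOR_BGR2HSV); V=hsv[...,2];S=hsv[...,1];H=hsv[...,0]; z=P[...,2]
    w=m&(abs(P[...,0]-460)<80)&(abs(P[...,1]+22)<130)
    for nm,k,mn in (('lid',((H<5)|(H>175))&(S>180)&(z>155)&(z<175),30),('lidside',((H<5)|(H>175))&(S>180)&(z>80)&(z<155),30),('rim',(V<60)&(z>68)&(z<82),20)):
        for c,cnt,p in meas.blobs(f['img'],P,w&k,mn): print(n,nm,c,cnt,meas.rect(p),np.median(p[:,2]).round(1))
cv2.imwrite('pics/s5.png',cv2.resize(o[0][120:270,180:380],(800,600)))
s=r.sense(); print(s['clock'],s['eef_pos'].round(1),s['tcp_rot'].round(3),s['contact_force'].round(1))
E
```

```text
side lid [269. 197.] 404 ([462.2, -28.6], [155.5, 72.0], -1.509) 168.8
side lid [285. 185.] 50 ([490.3, -14.9], [36.8, 19.5], 1.385) 170.0
side lidside [278. 219.] 537 ([434.9, -48.3], [161.8, 65.6], -1.051) 132.3
side rim [265. 226.] 115 ([428.0, -29.3], [163.2, 32.0], -1.341) 75.1
side rim [291. 236.] 48 ([490.0, -98.3], [43.0, 22.1], 0.734) 74.5
top lid [305. 203.] 68 ([474.6, -68.5], [44.4, 23.2], -0.042) 168.8
top lid [276. 203.] 44 ([473.7, 21.1], [33.4, 15.7], -0.2) 169.6
33.325 [461.7 -23.  350.8] [3.14  0.    1.626] [-0.2 -0.7 -2.7]
```

View pics/s5.png

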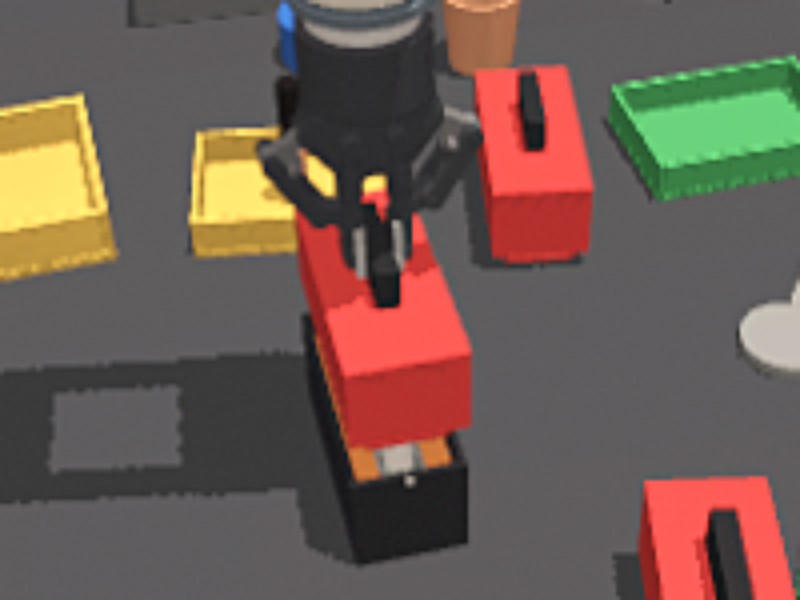

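Request:
apply_moves:
  deltas:
    - {"claw": 1,"delta_pos": [0,-0.08,0.8],"yaw": 0}
    - {"claw": 1,"delta_pos": [0,0,0.8],"yaw": 0}
    - {"claw": 1,"delta_pos": [0,0,0.4],"yaw": 0}
    - {"claw": 1,"delta_pos": [0,0,0],"yaw": 0}

```text
clock: 33.83
eef_pos: [460.1, -23.0, 329.3]
tcp_rot: [-3.141, -0.0, 1.626]
contact_force: [-0.4, 0.2, -1.8]
opening: 0.174
grasp_force: 59.7
```

Request:
apply_moves:
  deltas:
    - {"claw": 1,"delta_pos": [0,0,0.3],"yaw": 0}
    - {"claw": 1,"delta_pos": [0,0,0],"yaw": 0}
    - {"claw": 1,"delta_pos": [0,0,0],"yaw": 0}

```text
clock: 34.2
eef_pos: [460.3, -23.0, 326.8]
tcp_rot: [3.141, 0.0, 1.626]
contact_force: [0.5, -1.0, -0.5]
opening: 0.172
grasp_force: 59.9
```

Request:
apply_moves:
  deltas:
    - {"claw": 1,"delta_pos": [0,0,0.2],"yaw": 0}
    - {"claw": 1,"delta_pos": [0,0,0],"yaw": 0}
    - {"claw": 1,"delta_pos": [0,0,0],"yaw": 0}

```text
clock: 34.58
eef_pos: [460.1, -23.0, 324.5]
tcp_rot: [-3.141, -0.0, 1.626]
contact_force: [0.2, -0.3, -1.9]
opening: 0.17
grasp_force: 59.7
```

Request:
apply_moves:
  deltas:
    - {"claw": 1,"delta_pos": [0,0,0.2],"yaw": 0}
    - {"claw": 1,"delta_pos": [0,0,0],"yaw": 0}
    - {"claw": 1,"delta_pos": [0,0,0],"yaw": 0}

```text
clock: 34.95
eef_pos: [459.9, -23.0, 322.4]
tcp_rot: [-3.141, -0.0, 1.626]
contact_force: [0.3, -0.8, -3.9]
opening: 0.173
grasp_force: 59.5
```

```bash
cat > chk.py <<'E'
from h import *
import meas,sys
o=[]
for n in ('side','top'):
    f=r.grab_frame(n); P,m=pts(f); o.append(f['img'])
    hsv=cv2.cvtColor(f['img'],cv2.COLOR_BGR2HSV); V=hsv[...,2];S=hsv[...,1];H=hsv[...,0]; z=P[...,2]
    w=m&(abs(P[...,0]-460)<80)&(abs(P[...,1]+22)<130)
    for nm,k,mn in (('lid',((H<5)|(H>175))&(S>180)&(z>128)&(z<180),30),('lidside',((H<5)|(H>175))&(S>180)&(z>60)&(z<125),30)):
        for c,cnt,p in meas.blobs(f['img'],P,w&k,mn): print(n,nm,c,cnt,meas.rect(p),np.percentile(p[:,2],[5,50,95]).round(1))
cv2.imwrite(f'pics/{sys.argv[1]}.png',cv2.resize(o[0][120:270,180:380],(800,600)))
s=r.sense(); print(s['clock'],s['eef_pos'].round(1),s['tcp_rot'].round(3),s['contact_force'].round(1))
E
python3 chk.py s6
```

```text
side lid [269. 206.] 358 ([461.5, -32.8], [150.0, 74.1], -1.514) [130.5 141.2 143.7]
side lid [284. 193.] 46 ([485.9, -28.0], [60.4, 16.1], 1.184) [140.  141.7 143.9]
side lidside [277. 228.] 495 ([433.7, -50.2], [160.8, 66.7], -1.025) [ 82.  102.9 122.8]
top lid [304. 204.] 40 ([477.7, -69.9], [28.9, 19.8], 0.077) [135.6 140.4 145.2]
35.05 [460.  -23.  322.5] [-3.141 -0.     1.626] [-0.8 -0.7 -3.5]
```

View pics/s6.png

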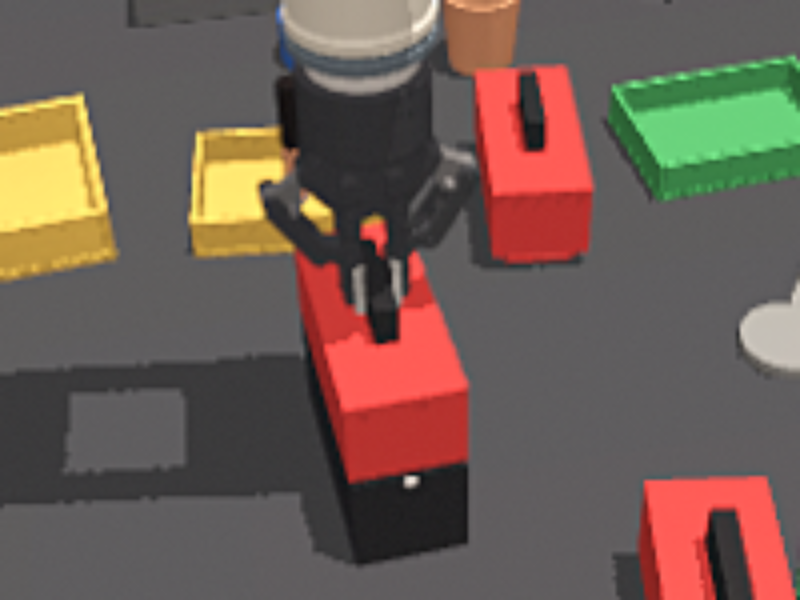

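Request:
apply_moves:
  deltas:
    - {"claw": 1,"delta_pos": [0,0,0.2],"yaw": 0}
    - {"claw": 1,"delta_pos": [0,0,0.1],"yaw": 0}
    - {"claw": 1,"delta_pos": [0,0,0],"yaw": 0}

```text
clock: 35.42
eef_pos: [460.1, -23.0, 319.4]
tcp_rot: [-3.141, -0.0, 1.626]
contact_force: [1.4, 0.9, -7.1]
opening: 0.174
grasp_force: 59.2
```

Request:
apply_moves:
  deltas:
    - {"claw": 1,"delta_pos": [0,0,0.2],"yaw": 0}
    - {"claw": 1,"delta_pos": [0,0,0],"yaw": 0}
    - {"claw": 1,"delta_pos": [0,0,0],"yaw": 0}

```text
clock: 35.8
eef_pos: [460.2, -23.1, 317.8]
tcp_rot: [3.141, 0.0, 1.626]
contact_force: [-1.4, -2.5, -2.2]
opening: 0.175
grasp_force: 59.7
```

Request:
apply_moves:
  deltas:
    - {"claw": 1,"delta_pos": [0,0,0.15],"yaw": 0}
    - {"claw": 1,"delta_pos": [0,0,0],"yaw": 0}
    - {"claw": 1,"delta_pos": [0,0,0],"yaw": 0}

```text
clock: 36.17
eef_pos: [460.1, -23.1, 317.6]
tcp_rot: [3.142, 0.0, 1.626]
contact_force: [-8.2, -2.0, 19.9]
opening: 0.171
grasp_force: 62.8
```

Request:
apply_moves:
  deltas:
    - {"claw": 1,"delta_pos": [0,0,0.1],"yaw": 0}
    - {"claw": 1,"delta_pos": [0,0,0],"yaw": 0}
    - {"claw": 1,"delta_pos": [0,0,0],"yaw": 0}

```text
clock: 36.55
eef_pos: [460.1, -23.1, 317.5]
tcp_rot: [3.142, 0.0, 1.626]
contact_force: [-13.9, -2.3, 32.9]
opening: 0.175
grasp_force: 64.8
```

```bash
python3 chk.py s7
```

```text
side lid [263. 198.] 216 ([439.7, -12.5], [99.5, 43.2], -1.4) [133.9 137.  139.3]
side lid [284. 195.] 48 ([490.6, -15.6], [36.7, 15.8], 1.18) [134.6 137.  138.7]
side lid [280. 222.] 78 ([463.2, -103.4], [75.8, 20.4], -0.205) [128.8 132.5 136.3]
side lidside [277. 228.] 554 ([434.1, -49.2], [163.1, 66.5], -1.033) [ 77.1 100.5 122.6]
top lid [304. 204.] 35 ([478.5, -70.1], [26.2, 16.7], -0.062) [131.  135.9 141.7]
36.65 [460.1 -23.1 317.5] [3.142 0.    1.626] [-13.6  -3.4  34.2]
```

Request:
apply_moves:
  deltas:
    - {"claw": 1,"delta_pos": [0,0,-0.25],"yaw": 0}
    - {"claw": 0.2,"delta_pos": [0,0,0],"yaw": 0}
    - {"claw": -1,"delta_pos": [0,0,0],"yaw": 0}
    - {"claw": -1,"delta_pos": [0,0,0],"yaw": 0}
    - {"claw": -1,"delta_pos": [0,0,0],"yaw": 0}
    - {"claw": -1,"delta_pos": [0,0,-4],"yaw": 0}
    - {"claw": -1,"delta_pos": [0,0,-5],"yaw": 0}
    - {"claw": -1,"delta_pos": [0,0,-5],"yaw": 0}

```text
clock: 37.65
eef_pos: [460.0, -23.0, 459.1]
tcp_rot: [-3.141, -0.0, 1.626]
contact_force: [0.9, 0.4, 0.1]
opening: 0.999
grasp_force: 0.0
```

Request:
apply_moves:
  deltas:
    - {"claw": -1,"delta_pos": [-4.5,0,0],"yaw": 0}
    - {"claw": -1,"delta_pos": [-4.5,0,0],"yaw": 0}
    - {"claw": -1,"delta_pos": [-4.5,0,0],"yaw": 0}
    - {"claw": -1,"delta_pos": [-4.5,0,0],"yaw": 0}
    - {"claw": -1,"delta_pos": [0,0,0],"yaw": 0}
    - {"claw": -1,"delta_pos": [0,0,0],"yaw": 0}

```text
clock: 38.4
eef_pos: [469.9, -202.5, 457.4]
tcp_rot: [-3.141, -0.001, 1.625]
contact_force: [-0.3, 1.4, -0.2]
opening: 1.0
grasp_force: 0.0
```

```bash
python3 chk.py s8; python3 lids.py end; python3 -c "
from h import *
a=cv2.imread('pics/side_end.png'); cv2.imwrite('pics/e.png',cv2.resize(a[100:350,100:460],(792,550)))"
```

```text
side lid [277. 222.] 106 ([463.6, -102.6], [75.5, 20.6], -0.199) [128.5 133.2 138.2]
side lidside [278. 229.] 542 ([461.7, -35.9], [142.9, 73.7], -1.512) [ 76.8 100.4 122.9]
top lid [289. 210.] 947 ([456.4, -20.7], [163.2, 76.4], -1.516) [130.2 136.9 144.9]
top lidside [290. 223.] 137 ([420.2, -21.0], [159.7, 3.6], -1.519) [ 71.2  99.1 122.6]
38.5 [ 470.  -201.9  457.6] [-3.141 -0.     1.627] [0.  0.2 0.2]
side
handle [362. 260.] 145 ([626.0, -227.5], [66.0, 13.6], 1.388) 104.4
top
lid [328. 163.] 216 ([632.5, -167.0], [76.4, 51.2], -0.218) 74.7
lid [214. 172.] 630 ([618.1, 239.7], [165.0, 77.0], 1.449) 74.9
handle [213. 170.] 57 ([616.8, 239.5], [65.0, 13.9], 1.426) 105.2
38.6 [ 470.1 -201.8  457.8] [ 3.141 -0.     1.627] [-0.5 -0.9  0.1] 1.001452551767172
```

View pics/e.png

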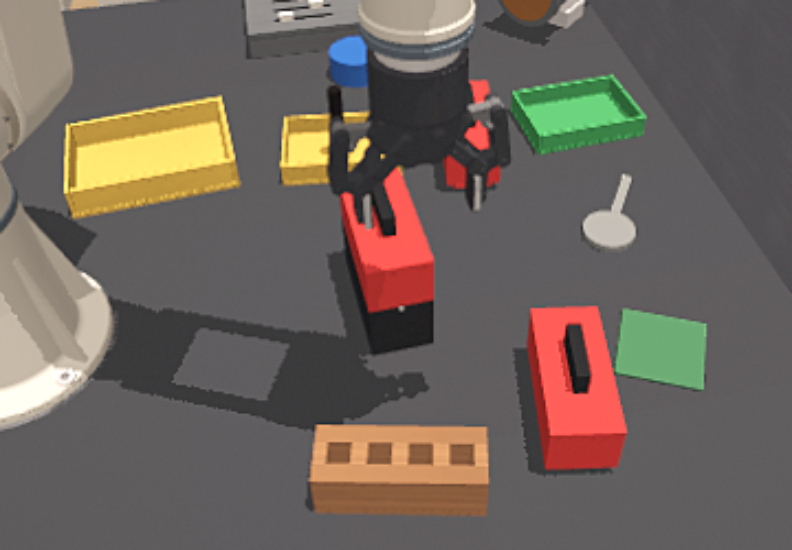

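```bash
python3 -c "
from rig import r
print(r.sign_off())"
```

```text
the job is handed in; nothing more can be done
None
```

The job is handed in: the burnt-out lamp stands in the small yellow tray, and all four fresh lamps are at the bottom of the canister wells. The first lid I tried, the middle one, fits and is pressed home, so the other two were never touched and still stand upright on the slate.

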